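# Gauge two look-alike pump bushes and show the wrong one to the inspection camera

### The job

Two brass pump bushes that look alike got mixed up in the white parts tray: one fits the shaft, the other has too small a bore. Try them on the upright gauge pin without forcing, and leave the one that fits fully home on the pin, flange down and let go. Then take the wrong one and hold it in the air before the inspection camera, flange face towards the lens, square to it and centred, 60 mm from the front of the lens; the program finishes while still holding it there, with the camera's aim and the bottle, vial and stopper undisturbed.

Things in the scene. Friction and masses are not known exactly. Their poses are not given: they have to be found in the camera images.
- bush_1: brass flanged bush 1 of two that look alike. Stands flange down: flange 38 mm across, 5 mm thick; above it a plain round body 28 mm across; 34 mm tall in all, about 110 g. Through bore, chamfered: 18 mm in one bush, 14 mm in the other; which is which is not told. Origin: centre of the flange face (underside); z runs along the bore to the top.
- bush_2: brass flanged bush 2 of two that look alike. Stands flange down: flange 38 mm across, 5 mm thick; above it a plain round body 28 mm across; 34 mm tall in all, about 110 g. Through bore, chamfered: 18 mm in one bush, 14 mm in the other; which is which is not told. Origin: centre of the flange face (underside); z runs along the bore to the top.
- bush_1_top (a point): centre of the plain (upper) end of bush 1, 34 mm from the flange face along the bore.
- bush_2_top (a point): centre of the plain (upper) end of bush 2, 34 mm from the flange face along the bore.
- parts_tray: shallow white tray, 100 (x) by 190 (y) mm, 10 mm deep, rim 3 mm thick, black mat inside, fixed on four feet 16 mm high. Origin: on the bench, under its centre; the mat on which the bushes stand lies 20.5 mm above the bench, the rim 26 mm. The bushes stand 90 mm apart along the tray's y.
- gauge: fixed dark steel gauge block, 76 x 76 x 14 mm, on feet 16 mm high; on it a seat collar 33 mm across and 6 mm high, out of which the upright gauge pin stands. Origin: on the bench, under the centre; z up along the pin.
- pin_seat (a point): centre of the seat collar's top, 36 mm above the bench, on the pin's axis: a bush that fits rests here with its flange face. The pin is 16 mm thick for 36 mm above this point.
- pin_tip (a point): flat top of the gauge pin, 46 mm above the seat. The last 10 mm taper from 16 to 8 mm across; the bush with the small bore stops on this taper, its flange face 4 to 8 mm below the tip.
- camera_stand: fixed foot of the inspection camera: grey disc 90 mm across, 11 mm high, on feet 16 mm high, with an aluminium yoke to 97 mm height, 90 mm wide over the black knobs. Origin: on the bench, under its centre. The camera tilts in the yoke about the stand's y axis, 84 mm up; at yaw 0 it leans towards the robot (-x).
- camera_tilt (a joint): lean of the camera from straight up, rad, towards the stand's -x; 0 looks straight up. Set between 0.35 and 0.65, held by stiff friction; leave it as it is.
- lens (a point): centre of the front of the camera's lens and white ring light (52 mm across), 54 mm from the tilt axis. z: the optical axis, out of the lens, up and back towards the robot. The bush's flange face belongs on this axis, 60 mm out.
- amber_bottle: bystander, loose: amber reagent bottle with a blue cap, 44 mm across, 82 mm tall. Origin: centre of its underside. Leave it where it stands.
- vial_white: bystander, loose: small white sample vial with a blue cap, 15 mm across, 34 mm tall. Origin: centre of its underside. Leave it where it stands.
- stopper: bystander, loose: brown rubber stopper, 31 mm across, 28 mm tall. Origin: centre of its underside. Leave it where it stands.

How it is judged:
On the way:
1. one bush sits fully home on the gauge pin, flange down, let go (((horizontal distance between bush_1 and pin_seat below 0.003 m and z of bush_1 in the frame of pin_seat between -0.004 and 0.003 m and z of bush_1_top in the frame of pin_seat above 0.025 m and contact force between the fingers and bush_1 below 0.2 N and linear speed of bush_1 below 0.02 m/s) or (horizontal distance between bush_2 and pin_seat below 0.003 m and z of bush_2 in the frame of pin_seat between -0.004 and 0.003 m and z of bush_2_top in the frame of pin_seat above 0.025 m and contact force between the fingers and bush_2 below 0.2 N and linear speed of bush_2 below 0.02 m/s))), for 0.2 s.
At the end, for the whole second after the job is handed in: One bush rests flange down on the pin's seat (within 3 mm), not touched by the fingers; the fingers hold the other still in the air, flange face to the lens, centre within 10 mm of the optical axis (x and y) and 48 to 72 mm from the lens front, bore within 0.2 rad of the axis (((horizontal distance between bush_1 and pin_seat below 0.003 m and z of bush_1 in the frame of pin_seat between -0.004 and 0.003 m and z of bush_1_top in the frame of pin_seat above 0.025 m and contact force between the fingers and bush_1 below 0.2 N and linear speed of each of bush_1, bush_2 below 0.02 m/s and x of bush_2 in the frame of lens between -0.01 and 0.01 m and y of bush_2 in the frame of lens between -0.01 and 0.01 m and z of bush_2 in the frame of lens between 0.048 and 0.072 m and angle between the z axis of bush_2 and the z axis of lens, either way round below 0.2 rad and z of bush_2_top in the frame of lens above 0.078 m and contact force between the fingers and bush_2 above 1 N and contact force between bush_2 and camera_stand below 0.2 N and angular speed of bush_2 below 0.2 rad/s) or (horizontal distance between bush_2 and pin_seat below 0.003 m and z of bush_2 in the frame of pin_seat between -0.004 and 0.003 m and z of bush_2_top in the frame of pin_seat above 0.025 m and contact force between the fingers and bush_2 below 0.2 N and linear speed of each of bush_2, bush_1 below 0.02 m/s and x of bush_1 in the frame of lens between -0.01 and 0.01 m and y of bush_1 in the frame of lens between -0.01 and 0.01 m and z of bush_1 in the frame of lens between 0.048 and 0.072 m and angle between the z axis of bush_1 and the z axis of lens, either way round below 0.2 rad and z of bush_1_top in the frame of lens above 0.078 m and contact force between the fingers and bush_1 above 1 N and contact force between bush_1 and camera_stand below 0.2 N and angular speed of bush_1 below 0.2 rad/s))); the arm keeps its last pose, push and grip.
It fails at once if the camera's aim is disturbed (lens moved more than 6 mm) (distance of lens from where it was at the start of the episode above 0.006 m).
It fails at once if a bystander (bottle, vial or stopper) is moved more than 15 mm (distance of any of amber_bottle, vial_white, stopper from where it was at the start of the episode above 0.015 m).
It fails at once if a bush is forced onto the gauge with more than 50 N (contact force between any of bush_1, bush_2 and gauge above 50 N).
It also fails if it takes over 67 s, if anything falls off the work surface, if the arm or the gripper's body presses on something with over 40 N, if the wrist force passes 120 N, or if a joint passes its speed limit or range.

### The arm

A 6-joint arm with a two-finger parallel gripper is mounted at the origin on the work surface; the furniture and walls round the work are solid. World frame = base frame: x ahead of the robot, y to its left, z up, the work surface at z = 0. Lengths are in m, angles in rad, forces in N, time in s.
With the tool pointing down it reaches from about 0.25 to 0.725 m from the base axis. Payload 4 kg.
Tool frame: the origin (TCP) lies midway between the tips of the shut fingers; the grasp point (between the pads) lies bot.pinch_z behind it (bot.pinch_z is the distance from the TCP to the grasp point, in m); z points along the fingers, y is the line along which they close (so a half turn about z gives the same grasp; the last joint's range is limited). The gripper opens to 85 mm and grips with 20 to 120 N. Pads are 22 mm wide; open, the fingers measure 114 mm over their backs; the gripper's body (76 mm by 85 mm) begins 54 mm behind the grasp point. The pads swing forward as they close: fully open they stand 13 mm farther back than shut.
Start: joints at [-1.108, 0.241, 0.005, 1.335, 0, 1.571], TCP at [0.223, -0.447, 0.231] pointing down, gripper open.
Joint ranges: [-2.72, 2.72], [-1.05, 1.87], [-1.09, 1.28], [-1.99, 2.15], [-1.42, 1.44], [-3.14, 3.14]. Speed limits (rad/s): [2.79, 2.79, 3.14, 3.14, 3.14, 3.14].

### API

Orientations are given as a unit quaternion [x, y, z, w].
In Python, from workcell import bot gives the robot as it stands.
- The arm moves only by the tool jog_arm, called after "Emit:" as name(argument=value, ...), one argument or row to a line, values as JSON. Schema: {"type":"object","properties":{"ticks":{"type":"array","items":{"type":"array","items":{"type":"number"},"minItems":7,"maxItems":7},"minItems":1,"maxItems":10},"only":{"type":"string"},"quiet":{"type":"boolean"},"lines":{"type":"string"}},"required":["ticks"],"additionalProperties":false}. ticks is a list of rows, 1 to 10 of them, each of 7 numbers: a rotation vector rx, ry, rz in units of 0.2 rad, then dx, dy, dz in cm, then the finger opening in m; each row is the pose to reach, as a shift and turn from the pose commanded when the call began, along the tool's axes at that moment; what a row does not reach only later rows make up. A row lasts 1/8 s, in which the tool goes at most 0.0625 m and 0.188 rad, less where a joint would pass 70% of its speed; a pose out of reach is approached as far as the arm can. The fingers move at their own pace and stop on an object; the grip force is fixed at half the most. Time passes only in rows, so rows that do not move let the fingers close. The tool returns the time, the measured TCP pose, the force, the opening and the grip force at its end. only (a regular expression) keeps the lines of the reply that match it, lines (a string "A,B") keeps lines A to B, and quiet returns only ok. Input that does not fit is refused with a message, and nothing moves.
- bot.get_obs(): the state, without advancing time (a new reading comes with each control period).
- bot.camera(name): name is "scene" or "top"; returns the picture (384x512x3 uint8, red, green, blue); there is no depth.
- bot.calibration(name): a dict with "mtx" (3x3 intrinsics, pixels), "k1" (the pictures are not rectified: a ray, as slopes to the right and down, at radius r is drawn at 1 + k1 r^2 times it, then the intrinsics apply), "R" (3x3) and "t" (3): a world point X has camera coordinates R X + t. Camera axes: x right, y down, z forward; pixel columns grow to the right and rows downward; lengths in m; the calibration is good to about 2 mm. A picture is of the moment at which its call begins. calibration takes no time and is no camera call.
- bot.job_done(): hands the job in; it is judged then, once.
The state is a dict: "clock": time; "joint_pos": joint angles; "joint_vel": joint speeds; "tau": joint torques, N m; "eef_pos": TCP position; "tool_rot": TCP orientation; "ft_force": force on the tool from outside, world axes, zero at the start; "ft_torque": the same for the moment, N m; "grip_width": finger opening in m; "grasp_force": force on a finger pad.
Only numpy, scipy, OpenCV 4.12 (cv2) and the standard library are available. Lean on these libraries where they do the work, as an engineer would, in place of code of your own. Each camera call takes 0.05 s, during which the arm holds its last target. There are 200 camera calls.

## Working session

There is one attempt and no reset: what is moved stays moved. The work goes in short steps, Python scripts to look and compute and a tool call to move; the robot and the scene stay as the last step left them, time stands still between calls to the robot, and variables do not carry over. Pictures are saved under pics/ and viewed, at most 10 in all, crops included, and the job is handed in when it is done.

```bash
ls; mkdir -p pics; python3 - <<'E'
from workcell import bot
import cv2
o=bot.get_obs();print({k:o[k] for k in('clock','eef_pos','tool_rot','grip_width')},bot.pinch_z)
for n in('scene','top'):
    cv2.imwrite(f'pics/{n}0.png',bot.camera(n)[:,:,::-1]);c=bot.calibration(n);print(n,c['mtx'],c['k1'],c['R'],c['t'])
E
```

```text
pics
workcell.py
{'clock': 0.0, 'eef_pos': array([ 0.22294005, -0.44681797,  0.23040478]), 'tool_rot': array([ 9.73347850e-01,  2.29331257e-01, -2.40850917e-04, -1.03927893e-03]), 'grip_width': 0.08542462589733636} 0.0187
scene [[424.70022576   0.         259.88456082]
 [  0.         424.70022576 191.5211875 ]
 [  0.           0.           1.        ]] -0.10863367531725908 [[-0.82284803 -0.56804143  0.01581283]
 [-0.33485324  0.46220051 -0.82112362]
 [ 0.45912354 -0.68095493 -0.57053129]] [0.42451863 0.22958624 0.89912824]
top [[384.32915246   0.         255.00835052]
 [  0.         384.32915246 186.93676663]
 [  0.           0.           1.        ]] -0.09000694656332496 [[ 0.00249476 -0.99980369  0.01965575]
 [-0.98252373 -0.00610906 -0.18603708]
 [ 0.18612064 -0.01884812 -0.9823461 ]] [0.00163902 0.53358812 0.97746776]
```

View pics/scene0.png

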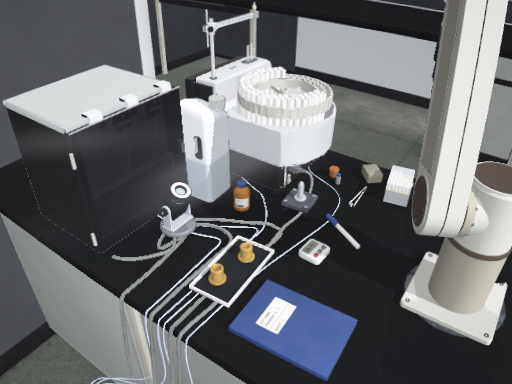

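View pics/top0.png

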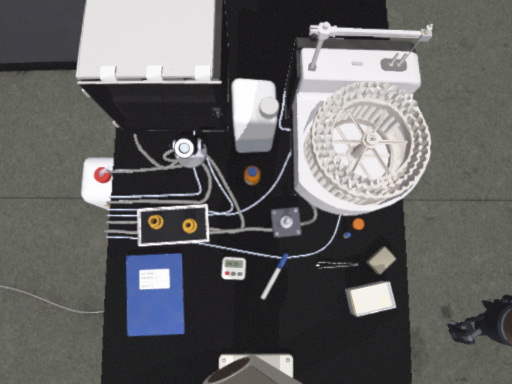

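The top view shows the tray at (172,225) with bushes at (156,222) and (190,227). The gauge is at (287,222), the ring light at (185,148) and the bottle at (252,175). Next I'll zoom in on these and get the colour masks.

```bash
cat > h.py <<'E'
import numpy as np,cv2
from workcell import bot
C={n:bot.calibration(n) for n in('scene','top')}
def ray(n,px):
    c=C[n];K=np.array(c['mtx']);R=np.array(c['R']);t=np.array(c['t'])
    d=(np.array(px,float)-K[:2,2])/[K[0,0],K[1,1]];u=d.copy()
    for _ in range(20):u=d/(1+c['k1']*(u@u))
    v=R.T@np.r_[u,1];return -R.T@t,v/np.linalg.norm(v)
def onz(n,px,z):
    o,v=ray(n,px);return o+v*(z-o[2])/v[2]
def tri(p1,p2):
    (a,u),(b,v)=ray('scene',p1),ray('top',p2)
    s=np.linalg.lstsq(np.c_[u,-v],b-a,rcond=None)[0]
    p,q=a+u*s[0],b+v*s[1];return (p+q)/2,np.linalg.norm(p-q)
def proj(n,X):
    c=C[n];K=np.array(c['mtx']);x=np.array(c['R'])@X+c['t'];u=x[:2]/x[2];u=u*(1+c['k1']*(u@u));return u*[K[0,0],K[1,1]]+K[:2,2]
E
python3 - <<'E'
from h import *
S=cv2.imread('pics/scene0.png');T=cv2.imread('pics/top0.png')
def z(I,x,y,w,h,f):return cv2.resize(I[y:y+h,x:x+w],None,fx=f,fy=f,interpolation=cv2.INTER_CUBIC)
def pan(a,b):return np.vstack([a,b])
# top: tray+camera 135..215 x 130..250 ; gauge
a=z(T,130,130,90,50,6);b=z(T,130,200,90,50,6);c=z(T,262,200,43,50,6)
cv2.imwrite('pics/ztop.png',np.hstack([np.vstack([a,b]),np.vstack([c,c*0])]))
a=z(S,150,170,66,100,6);c=z(S,270,165,60,60,6)[:, :]
cv2.imwrite('pics/zsc.png',np.hstack([a,np.vstack([c,np.zeros((240,360,3),np.uint8)])])[:600])
for n,I in(('scene',S),('top',T)):
    H=cv2.cvtColor(I,cv2.COLOR_BGR2HSV)
    m=cv2.inRange(H,(8,120,60),(28,255,255))
    k,_,st,ce=cv2.connectedComponentsWithStats(m)
    for i in range(1,k):
        if st[i,4]>25:print(n,st[i],ce[i].round(1))
E
```

```text
scene [329 165  10  13 100] [333.1 170.7]
scene [233 187  17  25 238] [240.9 196.8]
scene [238 242  17  21 261] [245.8 252.7]
scene [209 263  17  23 294] [216.9 274.7]
top [244 166  17  20 160] [252.4 176.1]
top [148 215  16  15 179] [155.5 221.4]
top [182 218  15  16 180] [189.2 225.5]
top [352 218  13  12 130] [357.9 223.6]
```

View pics/ztop.png

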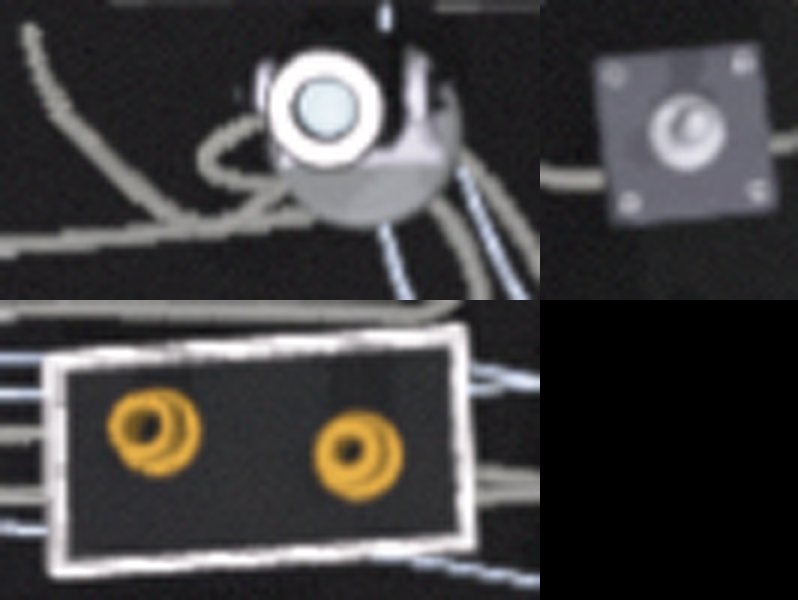

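View pics/zsc.png

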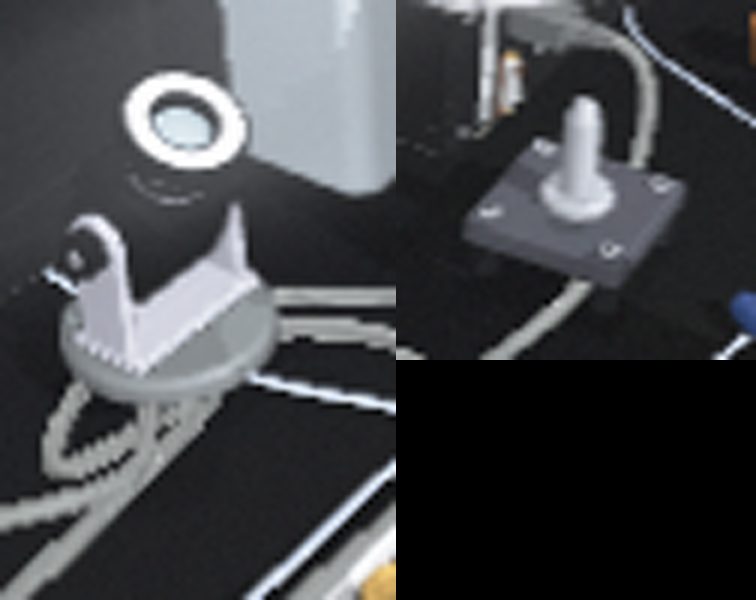

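The left bush (155.5,221.8) shows the larger bore, so I'll try it first. The pin tip is at about (301.4,181.3) in the scene view. The stand's disc rim is visible in both crops. Now the measurements.

```bash
cat > m.py <<'E'
from h import *
from scipy.optimize import least_squares
np.set_printoptions(precision=4,suppress=True)
print('cams',[-np.array(C[n]['R']).T@C[n]['t'] for n in C])
S=cv2.imread('pics/scene0.png');T=cv2.imread('pics/top0.png')
L=onz('top',(155.5,221.8),.025);R=onz('top',(189.2,225.5),.025);print('bush',L,R,np.linalg.norm(L-R))
# scene: flange lower silhouette of bush -> bbox: centre at mid flange
for n,I in(('scene',S),('top',T)):
    H=cv2.cvtColor(I,cv2.COLOR_BGR2HSV);m=cv2.inRange(H,(8,120,60),(28,255,255))
    for nm,P in(('L',L),('R',R)):
        # predicted silhouette bbox vs observed
        a=np.linspace(0,2*np.pi,60);X=[P[:2].tolist()+[0] for _ in a]
        pts=np.array([proj(n,np.r_[P[:2]+r*np.r_[np.cos(t),np.sin(t)],z]) for r,z in((.019,.0205),(.019,.0255),(.014,.0545)) for t in a])
        print(n,nm,'pred',pts.min(0),pts.max(0))
cc=np.array([(593,57),(760,42),(778,210),(610,228)],float);cc[:,0]-=540
cc=(cc+.5)/6-.5+[262,200]
Q=np.array([onz('top',p,.03) for p in cc]);print('gauge corners c',Q.mean(0),np.linalg.norm(np.roll(Q,1,0)-Q,axis=1))
print('collar',onz('top',(286.3,221.3),.036))
print('tip scene',onz('scene',(301.4,181.8),.082))
e={}
for n,I,(x,y,w,h) in(('scene',S,(165,178,30,24)),('top',T,(172,134,26,26))):
    m=cv2.inRange(I[y:y+h,x:x+w],(225,225,225),(255,255,255))
    cs,_=cv2.findContours(m,cv2.RETR_EXTERNAL,cv2.CHAIN_APPROX_NONE);c=max(cs,key=cv2.contourArea)
    e[n]=cv2.fitEllipse(c);e[n]=(np.array(e[n][0])+[x,y],)+e[n][1:];print(n,e[n])
lens,gap=tri(e['scene'][0],e['top'][0]);print('lens',lens,gap)
def circ(n,crop,off,z):
    P=np.array([onz(n,(np.array(p)+.5)/6-.5+off,z)[:2] for p in crop])
    r=least_squares(lambda q:np.hypot(*(P-q[:2]).T)-.045,[*P.mean(0)]);print('stand',n,r.x,r.fun);return r.x
a=circ('top',[(460,130),(445,180),(410,215),(365,228),(320,215)],np.array([130,130]),.025)
b=circ('scene',[(63,325),(80,355),(110,375),(150,385),(210,375),(250,350),(277,310)],np.array([150,170]),.025)
for s in(a,b,(a+b)/2):
    d=lens-np.r_[s,.084];print('axis',d,np.linalg.norm(d),'tilt',np.arctan2(np.hypot(*d[:2]),d[2]),'yaw',np.arctan2(-d[1],-d[0]))
E
python3 m.py
```

```text
cams [array([0.0134, 0.7473, 0.6948]), array([0.3423, 0.0233, 1.0594])]
bush [0.4409 0.2718 0.025 ] [0.4317 0.1802 0.025 ] 0.09202018730632826
scene L pred [207.7825 264.5085] [225.6709 287.1386]
scene R pred [237.0905 242.8386] [253.8581 264.0573]
top L pred [147.5746 214.7731] [162.8559 228.9722]
top R pred [182.1199 218.4407] [196.4635 232.6895]
gauge corners c [ 0.4423 -0.0795  0.03  ] [0.0769 0.0759 0.0759 0.0756]
collar [ 0.4433 -0.0802  0.036 ]
tip scene [ 0.4436 -0.0849  0.082 ]
scene (array([180.5193, 189.7824]), (13.953543663024902, 19.03169059753418), 110.97962188720703)
top (array([183.6218, 147.7349]), (16.736148834228516, 17.634475708007812), 125.04557800292969)
lens [0.6151 0.1836 0.1371] 0.0005790880592881418
stand top [0.6374 0.1843] [-0.0003 -0.0004  0.0005  0.0008 -0.0011]
stand scene [0.6434 0.1773] [-0.0004 -0.0015 -0.0003  0.0016  0.0006 -0.0016 -0.0006]
axis [-0.0222 -0.0007  0.0531] 0.057576902582210626 tilt 0.3965766602705359 yaw 0.03110293970459568
axis [-0.0283  0.0064  0.0531] 0.06049446329293226 tilt 0.49933073356782237 yaw -0.2217576438246736
axis [-0.0252  0.0028  0.0531] 0.058870902012766096 tilt 0.44615163767747035 yaw -0.1120244633783214
```

```bash
cat >> m.py <<'E'
print('---')
f=lambda n,p,o,z:onz(n,(np.array(p)+.5)/6-.5+np.array(o),z)
A=f('scene',(140,370),(150,170),.03);B=f('scene',(253,282),(150,170),.03);d=A-B;print('front edge',A,B,np.arctan2(-d[0],d[1]))
A=f('scene',(97,217),(150,170),.097);B=f('scene',(237,203),(150,170),.097);d=A-B;print('arm tops',A,B,np.arctan2(-d[0],d[1]),(A+B)/2)
A=f('top',(275,167),(130,130),.03);B=f('top',(442,157),(130,130),.03);d=A-B;print('top front',A,B,np.arctan2(-d[0],d[1]))
for z in(.131,.133,.135,.137):print(z,onz('top',e['top'][0],z),onz('scene',e['scene'][0],z))
def nres(q):
    t,y=q;n=np.array([-np.sin(t)*np.cos(y),-np.sin(t)*np.sin(y),np.cos(t)])
    return [n@-ray(k,e[k][0])[1]-min(e[k][1])/max(e[k][1]) for k in e]
print('ellipse tilt,yaw',least_squares(nres,[.45,0]).x)
# joint: stand xy, tilt, yaw from ring centres + top stand centre
for st in(a,(2*a+b)/3):
  def res(q):
    x,y,t,w=q;l=np.array([x-.054*np.sin(t)*np.cos(w),y-.054*np.sin(t)*np.sin(w),.084+.054*np.cos(t)])
    return np.r_[(proj('scene',l)-e['scene'][0])/.5,(proj('top',l)-e['top'][0])/.5,(q[:2]-st)/.003,np.array(nres((t,w)))/.03]
  s=least_squares(res,[*a,.45,0]);x,y,t,w=s.x;print('fit',s.x,s.fun,'lens',x-.054*np.sin(t)*np.cos(w),y-.054*np.sin(t)*np.sin(w),.084+.054*np.cos(t))
E
python3 m.py|sed '1,/---/d'
```

```text
front edge [0.6231 0.2158 0.03  ] [0.6247 0.1462 0.03  ] 0.024209746754048772
arm tops [0.6405 0.212  0.097 ] [0.6022 0.1728 0.097 ] -0.7735239549591524 [0.6214 0.1924 0.097 ]
top front [0.6192 0.2241 0.03  ] [0.6243 0.1471 0.03  ] 0.06715570037184079
0.131 [0.6172 0.1849 0.131 ] [0.6214 0.1774 0.131 ]
0.133 [0.6166 0.1845 0.133 ] [0.6192 0.1794 0.133 ]
0.135 [0.616  0.1842 0.135 ] [0.6171 0.1814 0.135 ]
0.137 [0.6154 0.1838 0.137 ] [0.6149 0.1835 0.137 ]
ellipse tilt,yaw [0.6179 0.2038]
fit [0.6351 0.1833 0.3535 0.0063] [-0.5851  1.1164  0.85   -0.2277 -0.7506 -0.3444  0.0165  1.1846] lens 0.6164306139278914 0.1831753924248655 0.13466030962513884
fit [ 0.6361  0.1824  0.3679 -0.0302] [-0.597   1.1458  1.0725 -0.368  -1.0926  0.1306  0.4362  1.0771] lens 0.6166955662966979 0.1829512370344944 0.13438604891770883
```

```bash
cat > go.py <<'E'
import sys
from h import *
from scipy.spatial.transform import Rotation as Ro
np.set_printoptions(precision=4,suppress=True)
# args: x y z tilt(rad about world, tool leans outward along yaw dir) yaw
def goal(x,y,z,t=0,w=0):
    R0=np.array([[0,1,0],[1,0,0],[0,0,-1.]])
    # t: lean so tool z=(sin t cos w, sin t sin w,-cos t)
    return np.array([x,y,z]),Ro.from_euler('z',w)*Ro.from_euler('y',-t)*Ro.from_matrix(R0)
def delta(x,y,z,t=0,w=0):
    o=bot.get_obs();P,R=goal(x,y,z,t,w);c=Ro.from_quat(o['tool_rot'])
    return np.r_[(c.inv()*R).as_rotvec(),c.inv().apply(P-o['eef_pos'])]
if __name__=='__main__':
    o=bot.get_obs();print(delta(*map(float,sys.argv[1:])),'clk',o['clock'],'F',o['ft_force'],'zax',Ro.from_quat(o['tool_rot']).as_matrix()[:,2])
E
python3 go.py .441 .272 .16; python3 go.py .33 -.09 .24
```

```text
[-0.0017 -0.001  -1.108   0.5161 -0.5458  0.0715] clk 0.1 F [0.4938 0.6535 0.2027] zax [-0.0008  0.0017 -1.    ]
[-0.0017 -0.001  -1.108   0.2551 -0.2716 -0.009 ] clk 0.1 F [0.4938 0.6535 0.2027] zax [-0.0008  0.0017 -1.    ]
```

The rows are not in the units I measure in: shifts go in cm and turns go in units of 0.2 rad. I convert before sending: -0.272 m is -27.2, 0.256 m is 25.6, -1.108 rad is -5.54.

Emit:
jog_arm(
  ticks=[
    [0, 0, -5.54, 25.6, -27.2, -1, 0.06],
    [0, 0, -5.54, 25.6, -27.2, -1, 0.06],
    [0, 0, -5.54, 25.6, -27.2, -1, 0.06],
    [0, 0, -5.54, 25.6, -27.2, -1, 0.06],
    [0, 0, -5.54, 25.6, -27.2, -1, 0.06],
    [0, 0, -5.54, 25.6, -27.2, -1, 0.06],
    [0, 0, -5.54, 25.6, -27.2, -1, 0.06],
    [0, 0, -5.54, 25.6, -27.2, -1, 0.06],
  ],
)

```text
clock: 1.1
eef_pos: [0.3306, -0.0896, 0.2411]
tool_rot: [0.707, 0.707, -0.0, -0.0]
ft_force: [0.3, 0.4, 0.0]
grip_width: 0.0599
grasp_force: 0.0
```

```bash
python3 go.py .441 .272 .13
```

```text
[-0.0007  0.0004  0.0006  0.3616  0.1107  0.1109] clk 1.1 F [0.2671 0.3895 0.0346] zax [-0.0007 -0.0004 -1.    ]
```

To row units: 0.362 m is 36.2, 0.111 m is 11.1.

Emit:
jog_arm(
  ticks=[
    [0, 0, 0, 36.2, 11.1, 11.1, 0.06],
    [0, 0, 0, 36.2, 11.1, 11.1, 0.06],
    [0, 0, 0, 36.2, 11.1, 11.1, 0.06],
    [0, 0, 0, 36.2, 11.1, 11.1, 0.06],
    [0, 0, 0, 36.2, 11.1, 11.1, 0.06],
    [0, 0, 0, 36.2, 11.1, 11.1, 0.06],
    [0, 0, 0, 36.2, 11.1, 11.1, 0.06],
    [0, 0, 0, 36.2, 11.1, 11.1, 0.06],
  ],
)

```text
clock: 2.1
eef_pos: [0.4425, 0.2707, 0.1292]
tool_rot: [0.708, 0.706, -0.001, -0.0]
ft_force: [0.0, -1.6, -0.3]
grip_width: 0.0599
grasp_force: 0.0
```

```bash
python3 go.py .441 .272 .0285
```

```text
[-0.0019  0.0018 -0.0024  0.0015 -0.0013  0.1007] clk 2.1 F [ 0.0412 -1.5529 -0.3389] zax [-0.0019 -0.0018 -1.    ]
```

To row units: 0.101 m is 10.1, 0.08 m is 8.

Emit:
jog_arm(
  ticks=[
    [0, 0, 0, 0, 0, 5, 0.056],
    [0, 0, 0, 0, 0, 8, 0.056],
    [0, 0, 0, 0, 0, 10.1, 0.056],
    [0, 0, 0, 0, 0, 10.1, 0.056],
  ],
)

```text
clock: 2.6
eef_pos: [0.4409, 0.2689, 0.0286]
tool_rot: [0.708, 0.706, -0.002, -0.0]
ft_force: [0.3, -0.2, -0.5]
grip_width: 0.0556
grasp_force: 0.0
```

```bash
python3 - <<'E'
from h import *
a=bot.camera('scene')[225:305,170:280,::-1];b=bot.camera('top')[195:250,120:220,::-1]
r=lambda i:cv2.resize(i,(480,300),interpolation=cv2.INTER_CUBIC)
cv2.imwrite('pics/g1.png',np.vstack([r(a),r(b)]))
E
```

```text
(no output)
```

View pics/g1.png

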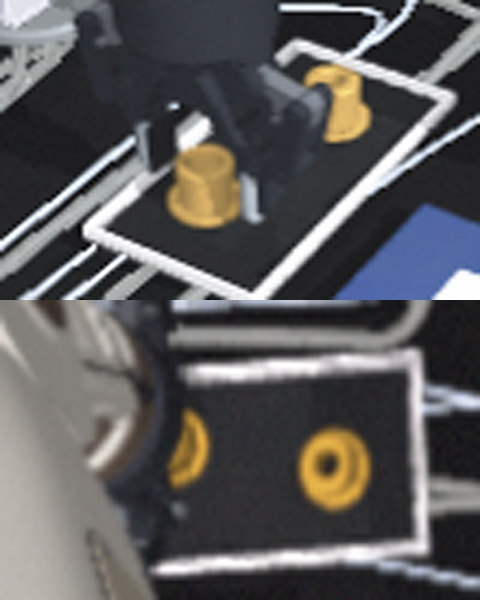

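Scene view: the fingers straddle the left bush, whose flange is at crop (205,210). They sit slightly behind it in y, and the pose reads 3 mm short. I'll correct that and close.

To row units: 0.003 m is 0.3.

Emit:
jog_arm(
  ticks=[
    [0, 0, 0, 0.3, 0, 0, 0.056],
    [0, 0, 0, 0.3, 0, 0, 0.056],
    [0, 0, 0, 0.3, 0, 0, 0.0],
    [0, 0, 0, 0.3, 0, 0, 0],
    [0, 0, 0, 0.3, 0, 0, 0],
    [0, 0, 0, 0.3, 0, 0, 0],
    [0, 0, 0, 0.3, 0, 0, 0],
  ],
)

```text
clock: 3.58
eef_pos: [0.4421, 0.2755, 0.0299]
tool_rot: [0.707, 0.707, 0.0, 0.0]
ft_force: [-1.6, -0.6, 5.3]
grip_width: 0.0266
grasp_force: 59.1
```

```bash
python3 go.py .443 -.08 .15
```

```text
[ 0.0007 -0.0005  0.0002 -0.3555  0.0009 -0.1203] clk 3.575 F [-1.5524 -0.5523  5.2798] zax [ 0.0007  0.0005 -1.    ]
```

To row units: -0.3555 m is -35.55, -0.3 m is -30.

Emit:
jog_arm(
  ticks=[
    [0, 0, 0, 0, 0, -6, 0],
    [0, 0, 0, 0, 0, -12, 0],
    [0, 0, 0, -10, 0, -14, 0],
    [0, 0, 0, -20, 0, -14, 0],
    [0, 0, 0, -30, 0, -14, 0],
    [0, 0, 0, -35.55, 0, -13, 0],
    [0, 0, 0, -35.55, 0, -12, 0],
    [0, 0, 0, -35.55, 0, -12, 0],
    [0, 0, 0, -35.55, 0, -12, 0],
    [0, 0, 0, -35.55, 0, -12, 0],
  ],
)

```text
clock: 4.82
eef_pos: [0.4415, -0.0799, 0.1489]
tool_rot: [0.707, 0.707, -0.0, -0.001]
ft_force: [-0.4, -0.2, -1.2]
grip_width: 0.0262
grasp_force: 59.4
```

```bash
python3 - <<'E'
from h import *
I=bot.camera('scene')[:,:,::-1];cv2.imwrite('pics/s2.png',I)
o=bot.get_obs();p=o['eef_pos'];print(p,o['ft_force'])
print('pred flange',proj('scene',p-[0,0,.009]),'pred top',proj('scene',p+[0,0,.025]),'tip',proj('scene',np.array([.443,-.08,.082])))
c=np.array(proj('scene',p),int);a=I[c[1]-30:c[1]+60,c[0]-50:c[0]+50]
print(c);cv2.imwrite('pics/z2.png',cv2.resize(a,None,fx=6,fy=6,interpolation=cv2.INTER_CUBIC))
H=cv2.cvtColor(I,cv2.COLOR_BGR2HSV);m=cv2.inRange(H,(8,120,60),(28,255,255))
k,_,st,ce=cv2.connectedComponentsWithStats(m)
for i in range(1,k):
    if st[i,4]>25:print(st[i],ce[i].round(1))
E
```

```text
[ 0.44172578 -0.07943538  0.14911114] [ 0.33710965  0.71955569 -0.65061755]
pred flange [302.59347104 163.90171222] pred top [303.57022001 152.2121913 ] tip [300.67273315 182.70836503]
[302 160]
[298 149  13  17 102] [303.1 158.6]
[329 165  10  13  99] [333.2 170.8]
[233 187  17  25 226] [240.8 196.6]
[238 242  17  21 259] [245.8 252.7]
```

View pics/z2.png

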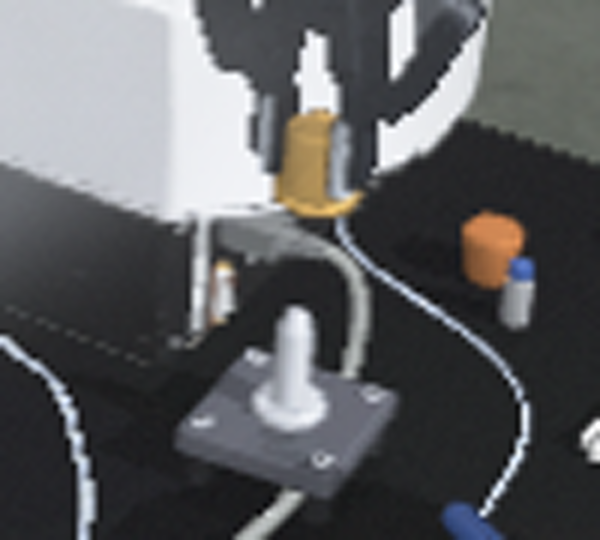

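Held bush: flange centre at about px (304.6,163), lower edge y≈165.5. Pin tip at (300.6,181.3), which agrees with the gauge position. I'll compare the silhouette against several offsets.

```bash
python3 - <<'E'
from h import *
I=cv2.imread('pics/s2.png');H=cv2.cvtColor(I,cv2.COLOR_BGR2HSV);m=cv2.inRange(H,(8,100,40),(28,255,255))[145:170,294:318]
for r in range(25):print(145+r,''.join('#' if v else '.' for v in m[r]))
p=np.array([.4417,-.0794,.1491]);a=np.linspace(0,6.28,80)
for dy in(0,-.0035,-.006):
  for dx in(0,-.002):
    f=lambda z,r:np.array([proj('scene',p+[dx+r*np.cos(t),dy+r*np.sin(t),z]) for t in a])
    fl=np.vstack([f(-.009,.019),f(-.004,.019)]);tp=f(.025,.014);print(dx,dy,'flange x',fl[:,0].min(),fl[:,0].max(),'bottom',fl[:,1].max(),'body top',tp[:,1].min())
E
```

```text
145 ........................
146 ........................
147 ........................
148 ........................
149 .......#.####...........
150 ......#######...........
151 ......#######...........
152 ......#######...........
153 ......#######...........
154 ......#######...........
155 ......#######...........
156 .....########...........
157 .....########...........
158 .....#######............
159 ....########............
160 ....########............
161 ....########............
162 ....########............
163 ....##########..##......
164 ......###########.......
165 .......#########........
166 ........................
167 ........................
168 ........................
169 ........................
0 0 flange x 295.11061580011926 310.2494258671553 bottom 167.8417116939053 body top 149.48208712668858
-0.002 0 flange x 295.7888676532013 310.94207324951765 bottom 168.08992930560424 body top 149.71287150543372
0 -0.0035 flange x 295.81259582610323 310.918868769966 bottom 167.2506920901512 body top 148.9380668801878
-0.002 -0.0035 flange x 296.4898825131621 311.6104646151544 bottom 167.4978558097679 body top 149.16788676803472
0 -0.006 flange x 296.3120496446386 311.3951465093196 bottom 166.83020974683276 body top 148.5510292608493
-0.002 -0.006 flange x 296.98864722260674 312.0859919315912 bottom 167.07662517441142 body top 148.7801643457079
```

To row units: 0.0045 m is 0.45, 0.001 m is 0.1.

Emit:
jog_arm(
  ticks=[
    [0, 0, 0, 0.45, 0.1, 3, 0],
    [0, 0, 0, 0.45, 0.1, 5.2, 0],
    [0, 0, 0, 0.45, 0.1, 5.6, 0],
    [0, 0, 0, 0.45, 0.1, 6, 0],
    [0, 0, 0, 0.45, 0.1, 6.3, 0],
    [0, 0, 0, 0.45, 0.1, 6.3, 0],
  ],
)

```text
clock: 5.62
eef_pos: [0.4432, -0.0757, 0.0867]
tool_rot: [0.707, 0.707, 0.0, 0.0]
ft_force: [0.3, -0.3, -0.8]
grip_width: 0.0266
grasp_force: 59.5
```

To row units: 0.006 m is 0.6, 0.004 m is 0.4.

Emit:
jog_arm(
  ticks=[
    [0, 0, 0, 0, 0, 0.2, 0],
    [0, 0, 0, 0, 0, 0.4, 0],
    [0, 0, 0, 0, 0, 0.6, 0],
    [0, 0, 0, 0, 0, 0.6, 0],
    [0, 0, 0, 0, 0, 0.6, 0],
  ],
)

```text
clock: 6.25
eef_pos: [0.4428, -0.0757, 0.0803]
tool_rot: [0.707, 0.707, -0.0, -0.0]
ft_force: [0.4, 0.5, -0.1]
grip_width: 0.0265
grasp_force: 59.5
```

To row units: 0.033 m is 3.3, 0.03 m is 3.

Emit:
jog_arm(
  ticks=[
    [0, 0, 0, 0, 0, 0.5, 0],
    [0, 0, 0, 0, 0, 1, 0],
    [0, 0, 0, 0, 0, 1.5, 0],
    [0, 0, 0, 0, 0, 2, 0],
    [0, 0, 0, 0, 0, 2.5, 0],
    [0, 0, 0, 0, 0, 3, 0],
    [0, 0, 0, 0, 0, 3.3, 0],
    [0, 0, 0, 0, 0, 3.3, 0],
  ],
)

```text
clock: 7.25
eef_pos: [0.4427, -0.0757, 0.047]
tool_rot: [0.707, 0.707, -0.0, -0.0]
ft_force: [-0.0, 0.5, -0.8]
grip_width: 0.0263
grasp_force: 59.5
```

Down free, so this is the bush that fits. I'll lower the last 1.5 mm, let go, open and rise.

Emit:
jog_arm(
  ticks=[
    [0, 0, 0, 0, 0, 0.15, 0],
    [0, 0, 0, 0, 0, 0.15, 0],
    [0, 0, 0, 0, 0, 0.15, 0.04],
    [0, 0, 0, 0, 0, 0.15, 0.056],
    [0, 0, 0, 0, 0, 0.15, 0.056],
    [0, 0, 0, 0, 0, 0.15, 0.056],
  ],
)

```text
clock: 8.0
eef_pos: [0.4429, -0.0757, 0.0459]
tool_rot: [0.707, 0.707, 0.0, 0.0]
ft_force: [-0.2, -0.7, -0.0]
grip_width: 0.0559
grasp_force: 0.0
```

Emit:
jog_arm(
  ticks=[
    [0, 0, 0, 0, 0, -3, 0.056],
    [0, 0, 0, 0, 0, -7, 0.056],
    [0, 0, 0, 0, 0, -10, 0.056],
    [0, 0, 0, 0, 0, -10, 0.056],
  ],
)

```text
clock: 8.5
eef_pos: [0.4449, -0.0761, 0.1482]
tool_rot: [0.707, 0.707, 0.002, 0.002]
ft_force: [-0.2, -0.5, -0.3]
grip_width: 0.0561
grasp_force: 0.0
```

```bash
python3 go.py .4317 .1802 .13
```

```text
[ 0.0058  0.001   0.0001  0.2563 -0.0133  0.0179] clk 8.5 F [-0.2322 -0.4665 -0.2839] zax [ 0.0058 -0.001  -1.    ]
```

To row units: 0.2555 m is 25.55, 0.016 m is 1.6.

Emit:
jog_arm(
  ticks=[
    [0, 0, 0, 25.55, -1.1, 0, 0.056],
    [0, 0, 0, 25.55, -1.1, 0, 0.056],
    [0, 0, 0, 25.55, -1.1, 1.6, 0.056],
    [0, 0, 0, 25.55, -1.1, 1.6, 0.056],
    [0, 0, 0, 25.55, -1.1, 1.6, 0.056],
    [0, 0, 0, 25.55, -1.1, 1.6, 0.056],
    [0, 0, 0, 25.55, -1.1, 1.6, 0.056],
    [0, 0, 0, 25.55, -1.1, 1.6, 0.056],
  ],
)

```text
clock: 9.5
eef_pos: [0.4321, 0.1784, 0.1299]
tool_rot: [0.708, 0.706, -0.0, 0.0]
ft_force: [-0.3, 0.1, 0.0]
grip_width: 0.0564
grasp_force: 0.0
```

```bash
python3 go.py .4317 .1798 .0295;python3 - <<'E'
from h import *
I=bot.camera('scene')[:,:,::-1]
a=I[150:230,250:350];b=I[225:305,190:290]
r=lambda i:cv2.resize(i,None,fx=3.7,fy=3.7,interpolation=cv2.INTER_CUBIC)
cv2.imwrite('pics/z3.png',np.hstack([r(a),r(b)]))
E
```

```text
[ 0.      0.0002 -0.0027  0.0015 -0.0004  0.1004] clk 9.5 F [-0.2814  0.1414  0.049 ] zax [ 0.     -0.0002 -1.    ]
```

View pics/z3.png

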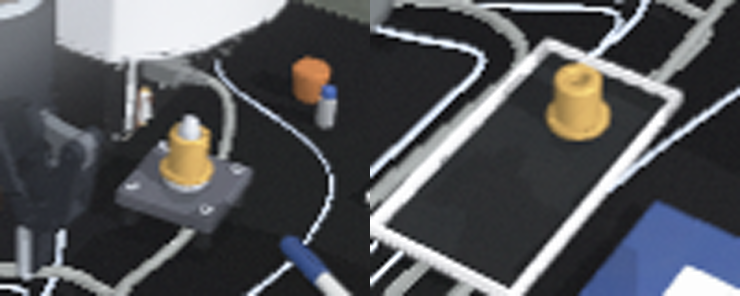

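The first bush sits home on the pin, flange down, with about 12 mm of pin showing above it. The second stands free in the tray at crop (580,100). Descending to grasp it.

Emit:
jog_arm(
  ticks=[
    [0, 0, 0, 0.1, 0, 5, 0.056],
    [0, 0, 0, 0.1, 0, 8, 0.056],
    [0, 0, 0, 0.1, 0, 10, 0.056],
    [0, 0, 0, 0.1, 0, 10, 0.056],
    [0, 0, 0, 0.1, 0, 10, 0.056],
    [0, 0, 0, 0.1, 0, 10, 0.056],
  ],
)

```text
clock: 10.3
eef_pos: [0.433, 0.181, 0.031]
tool_rot: [0.707, 0.707, 0.001, 0.0]
ft_force: [0.6, 1.0, -0.0]
grip_width: 0.0558
grasp_force: 0.0
```

Emit:
jog_arm(
  ticks=[
    [0, 0, 0, -0.1, 0, 0.1, 0],
    [0, 0, 0, -0.1, 0, 0.1, 0],
    [0, 0, 0, -0.1, 0, 0.1, 0],
    [0, 0, 0, -0.1, 0, 0.1, 0],
    [0, 0, 0, -0.1, 0, 0.1, 0],
  ],
)

```text
clock: 10.92
eef_pos: [0.4324, 0.1799, 0.0296]
tool_rot: [0.707, 0.707, 0.001, 0.0]
ft_force: [-0.9, -0.4, 5.9]
grip_width: 0.0262
grasp_force: 59.2
```

Emit:
jog_arm(
  ticks=[
    [0, 0, 0, 0, 0, -6, 0],
    [0, 0, 0, 0, 0, -12, 0],
    [0, 0, 0, 0, 0, -18, 0],
    [0, 0, 0, 0, 0, -20, 0],
    [0, 0, 0, 0, 0, -20, 0],
    [0, 0, 0, 0, 0, -20, 0],
  ],
)

```text
clock: 11.68
eef_pos: [0.4309, 0.1794, 0.2271]
tool_rot: [0.707, 0.707, -0.001, -0.001]
ft_force: [-1.2, -0.1, -1.5]
grip_width: 0.0261
grasp_force: 59.5
```

```bash
python3 - <<'E'
from go import *
l=np.array([.6165,.1845,.1335]);t,w=.41,.04
n=np.array([-np.sin(t)*np.cos(w),-np.sin(t)*np.sin(w),np.cos(t)])
# bush held ~1mm toward -tool x (world -y); flange 9.5mm ahead of TCP
P=l+n*(.060+.0095)+[0,.001,0];print(P,delta(*P,t,w))
E
```

```text
[0.5888 0.1844 0.1972] [-0.4128  0.0093 -0.0392  0.005   0.158   0.0294]
```

To row units: 0.158 m is 15.8, 0.12 m is 12, -0.413 rad is -2.065.

Emit:
jog_arm(
  ticks=[
    [-0.5, 0.01, -0.05, 0.1, 4, 0, 0],
    [-1, 0.025, -0.1, 0.3, 8, 0, 0],
    [-1.5, 0.035, -0.15, 0.4, 12, 1, 0],
    [-2.065, 0.045, -0.195, 0.5, 15.8, 2.9, 0],
    [-2.065, 0.045, -0.195, 0.5, 15.8, 2.9, 0],
    [-2.065, 0.045, -0.195, 0.5, 15.8, 2.9, 0],
    [-2.065, 0.045, -0.195, 0.5, 15.8, 2.9, 0],
    [-2.065, 0.045, -0.195, 0.5, 15.8, 2.9, 0],
  ],
)

```text
clock: 12.68
eef_pos: [0.5901, 0.185, 0.2007]
tool_rot: [0.678, 0.706, 0.149, 0.142]
ft_force: [-0.4, -0.7, -1.1]
grip_width: 0.0261
grasp_force: 59.6
```

```bash
python3 - <<'E'
from go import *
print(delta(.5888,.1844,.1972,.41,.04))
S=bot.camera('scene')[:,:,::-1];T=bot.camera('top')[:,:,::-1]
cv2.imwrite('pics/s4.png',S);cv2.imwrite('pics/t4.png',T)
r=lambda i:cv2.resize(i,None,fx=5,fy=5,interpolation=cv2.INTER_CUBIC)
cv2.imwrite('pics/z4.png',np.hstack([r(S[140:240,140:220]),r(T[120:220,150:220])]))
E
```

```text
[ 0.004  -0.0011 -0.0006 -0.0006 -0.0027  0.0027]
```

View pics/z4.png

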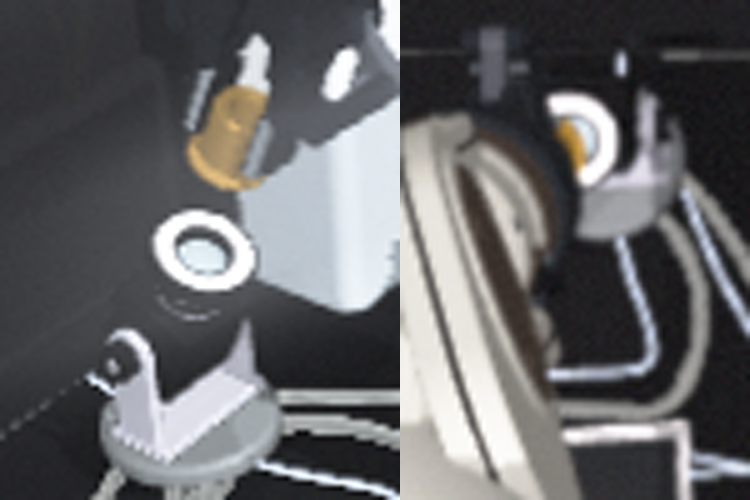

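The scene crop shows the bush held with its flange facing the ring: flange centre about (226,167), ring centre (205,250). I'll compare this image offset with what the 60 mm goal predicts.

```bash
python3 - <<'E'
from go import *
o=bot.get_obs();M=Ro.from_quat(o['tool_rot']).as_matrix();p=o['eef_pos'];print(p,M[:,2])
f=p+M@[-.001,0,.0095]
a=np.linspace(0,6.28,80)
for nm,P in(('meas',f),):
  r=np.array([proj('scene',P+M@[.019*np.cos(t),.019*np.sin(t),z]) for t in a for z in(0,-.005)]);print('pred bbox',r.min(0),r.max(0))
  tp=np.array([proj('scene',P+M@[.014*np.cos(t),.014*np.sin(t),-.034]) for t in a]);print('top bbox',tp.min(0),tp.max(0))
l=np.array([.6165,.1845,.1335]);print('ring pred',proj('scene',l),proj('top',l),'flange',proj('scene',f))
n=-M[:,2];d=f-l;print('dist',d@n,'off',d-n*(d@n))
I=cv2.imread('pics/s4.png');H=cv2.cvtColor(I,cv2.COLOR_BGR2HSV);m=cv2.inRange(H,(8,100,40),(28,255,255))[153:182,172:200]
for r in range(29):print(153+r,''.join('#' if v else '.' for v in m[r]))
E
```

```text
[0.5901 0.185  0.2005] [ 0.4018  0.0171 -0.9156]
pred bbox [176.5597 164.7938] [193.9547 179.2461]
top bbox [182.3042 157.5898] [195.0022 167.2071]
ring pred [179.8554 191.0056] [183.5944 147.7245] flange [185.0278 172.6914]
dist 0.06248805874962293 off [0.0025 0.0007 0.0011]
153 ............................
154 ............................
155 ............................
156 ............................
157 ............................
158 .............######.........
159 ............########........
160 ...........###.#####........
161 ...........###.#.###........
162 ...........###..............
163 ...........###..............
164 ............###.............
165 .............###............
166 ..............#.............
167 ............................
168 ............................
169 ......#.....................
170 ......##....................
171 ......##....................
172 .......##...................
173 .......###..................
174 ........#####...............
175 .........#####..............
176 ...........#####............
177 ..............##............
178 ............................
179 ............................
180 ............................
181 ............................
```

```bash
python3 - <<'E'
from go import *
from scipy.optimize import least_squares
w=.045;b=np.array([.7,-1.2])
f=lambda p,z:onz('scene',(np.array(p)+.5)/6-.5+np.array([150,170])-b,z)
lens=onz('scene',np.array([180.52,189.78])-b,.1335);print('lens',lens)
k=f((75,257),.084);print('knob',k,'pivot',k[:2]-.045*np.array([-np.sin(w),np.cos(w)]))
for z,c in((.027,[(63,325),(80,355),(110,375),(150,385),(210,375),(250,350),(277,310)]),(.018,[(75,375),(110,395),(150,405),(200,398),(250,372)])):
    P=np.array([f(q,z)[:2] for q in c]);r=least_squares(lambda q:np.hypot(*(P-q).T)-.045,P.mean(0));print('stand',r.x,r.fun)
# outer and inner ring contours: precise ellipse ratio on upsampled gray at half level
for n,(x,y,W,Hh) in(('scene',(165,176,32,26)),('top',(170,132,28,30))):
    g=cv2.imread(f'pics/{n}0.png',0)[y:y+Hh,x:x+W];g=cv2.resize(g,None,fx=8,fy=8,interpolation=cv2.INTER_CUBIC)
    for th in(130,160,190,215):
        cs,_=cv2.findContours((g>th).astype(np.uint8),cv2.RETR_CCOMP,cv2.CHAIN_APPROX_NONE)
        print(n,th,[(np.round(np.array(e[0])/8+[x-.44,y-.44],1).tolist(),np.round(np.array(e[1])/8,2).tolist(),round(e[1][0]/e[1][1],3)) for e in(cv2.fitEllipse(c) for c in cs if len(c)>100)])
E
```

```text
lens [0.6166 0.1845 0.1335]
knob [0.6404 0.2286 0.084 ] pivot [0.6424 0.1836]
stand [0.64   0.1831] [-0.0007 -0.0015 -0.0003  0.0016  0.0007 -0.0016 -0.0009]
stand [0.6392 0.1855] [-0.0003 -0.0008  0.001   0.0003 -0.0008]
scene 130 [([185.6, 187.6], [20.87, 30.05], 0.694), ([180.5, 189.2], [7.86, 11.13], 0.707)]
scene 160 [([185.3, 187.5], [20.41, 29.15], 0.7), ([180.4, 189.3], [8.46, 11.67], 0.725)]
scene 190 [([180.4, 189.7], [14.93, 20.05], 0.745), ([180.4, 189.5], [9.38, 12.05], 0.778)]
scene 215 [([179.9, 190.8], [4.9, 8.08], 0.607), ([180.4, 189.7], [14.56, 19.59], 0.743), ([180.4, 189.6], [10.13, 13.4], 0.756)]
top 130 [([183.6, 151.6], [25.29, 27.26], 0.928), ([183.9, 157.4], [2.39, 8.16], 0.293), ([180.1, 149.8], [2.22, 6.07], 0.366)]
top 160 [([194.5, 157.2], [7.45, 9.94], 0.75), ([182.9, 147.9], [19.5, 20.66], 0.944), ([183.5, 147.9], [9.81, 10.39], 0.944)]
top 190 [([195.1, 155.1], [3.79, 7.1], 0.534), ([183.6, 147.8], [18.25, 18.8], 0.971), ([183.6, 147.9], [10.36, 10.98], 0.944)]
top 215 [([184.0, 147.4], [7.51, 8.21], 0.915), ([183.6, 147.7], [17.74, 18.29], 0.97), ([183.6, 147.9], [11.66, 12.34], 0.945)]
```

The bias-corrected estimates agree: pivot x about 0.6395, tilt about 0.43, yaw about 0.03. One small final trim.

```bash
python3 - <<'E'
from go import *
l=np.array([.6165,.1845,.1335]);t,w=.43,.03
n=np.array([-np.sin(t)*np.cos(w),-np.sin(t)*np.sin(w),np.cos(t)])
P=l+n*.0695+[0,.001,0];print(P,delta(*P,t,w))
E
```

```text
[0.5875 0.1846 0.1967] [-0.0161 -0.0051  0.0085 -0.0003 -0.0039  0.0025]
```

The rows are not in the units I measure in: shifts go in cm and turns go in units of 0.2 rad. I convert before sending: -0.004 m is -0.4, 0.0025 m is 0.25, -0.016 rad is -0.08.

Emit:
jog_arm(
  ticks=[
    [-0.08, -0.025, 0.04, 0, -0.4, 0.25, 0],
    [-0.08, -0.025, 0.04, 0, -0.4, 0.25, 0],
    [-0.08, -0.025, 0.04, 0, -0.4, 0.25, 0],
    [-0.08, -0.025, 0.04, 0, -0.4, 0.25, 0],
    [-0.08, -0.025, 0.04, 0, -0.4, 0.25, 0],
    [-0.08, -0.025, 0.04, 0, -0.4, 0.25, 0],
  ],
)

```text
clock: 13.52
eef_pos: [0.5873, 0.1847, 0.1959]
tool_rot: [0.68, 0.701, 0.153, 0.148]
ft_force: [-0.3, -0.3, -1.3]
grip_width: 0.0259
grasp_force: 59.6
```

```bash
python3 - <<'E'
from go import *
print(delta(.5875,.1846,.1967,.43,.03),np.abs(bot.get_obs()['joint_vel']).max())
print(bot.job_done())
E
```

```text
[-0.0009  0.0003  0.0005 -0.0001  0.0005 -0.0006] 0.003074580649942953
the job is handed in; nothing more can be done
None
```

The job is handed in at about 13.5 s: the bush from the left of the tray went down the pin without force and is seated and let go, and the other is held before the camera, by my measurements within about 3 mm of centred and 60 mm from the lens; I did not try it on the pin (its bore looked smaller), and `job_done()` returned no verdict.

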